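# Set the length stop to the yellow mark and clamp it

## Task

Reset the length stop on the rail for the next pipe: raise its red clamp lever fully, slide the blue stop until its red pointer lines up with the yellow mark to within 5 mm, then press the lever fully down again so that the stop is clamped there. Do not force the stop along while it is clamped, and leave everything else on the bench where it is.

Things in the scene. Friction and masses are not known exactly. Their poses are not given: they have to be found in the camera images.
- rail: stop rail fixed to the bench: grey bed 160 x 640 mm, ridged steel bar 56 mm high, white scale along its far side. Origin on the bench under the bar's middle; y runs along the bar, x across it, away from the robot. A yellow guard bar 25 mm thick runs along y above the clamp handle (x = -57 mm, 300 mm high, posts at y = -300 and +300 mm): reach in under it with the tool leaning back toward the robot
- stop (a joint): position of the blue sliding stop along the rail's y axis, m: 0 = middle, ends -0.15 and +0.15. The stop is a block 80 x 100 mm (x by y), top 75 mm above the bench, with cheeks to 103 mm beside the lever's pivot and a steel rod with a round pad reaching to x = 153 mm, 84 mm high. Unclamped, it needs about 5 N to slide
- clamp (a joint): angle of the clamp lever, rad: 0 = pressed fully down (clamped), its handle then pointing toward the robot, 15 degrees below level; 1.05 = raised fully up (released), the handle 45 degrees above level. It stays where it is left; it grips the rail below about 0.3 and is stiff, about 5 to 10 N at the handle
- handle (a point): middle of the clamp lever's red handle, 92 mm from the pivot; the handle is a bar 65 mm long and 22 mm thick and wide, its end 33 mm beyond this point. Free space of more than 100 mm on both sides along the rail. About 65 mm above the bench when down, 154 mm when up. Its y axis is along the rail
- pivot (a point): pivot of the clamp lever, on the stop, 89 mm above the bench, at the same y as the pointer; the lever turns about the rail's y axis. The pivot is right above the rail's middle line. Beyond y = +200 mm two blue blocks hold a grey pipe at x = 135 mm, 100 mm high
- pointer_tip (a point): tip of the red pointer on the far side of the stop, 50 mm above the bench, over the white scale: 20 x 8 x 6 mm (a red stripe 8 mm wide carries on up the block). It marks the stop's position along the rail
- mark_yellow: yellow mark clipped on the scale, 36 mm long across the rail, 14 mm wide along it and 26 mm high: the wanted position. Fixed. Origin at the centre of its underside; same axes as the rail; the pointer's tip passes 4 mm from its near end; lined up means the pointer is at the middle of its width
- mark_green: green mark of the same shape on the scale: for another job. Fixed
- angle_grinder: red angle grinder lying on the bench, about 290 x 65 x 65 mm with a 116 mm dark disc; a bystander. Origin under its middle
- drill: yellow cordless drill standing on its black battery, 210 mm tall; a bystander. Origin under the battery
- wrench: steel wrench lying flat, 160 mm long; a bystander. Origin under its middle
- flange: grey metal pipe flange, 90 mm across and 34 mm high; a bystander. Origin at the centre of its underside
- discs: orange stack of sanding discs, 114 mm across and 30 mm high; a bystander. Origin at the centre of its underside
- oil: green oil bottle with a red cap, 60 mm across and 170 mm tall, to the robot's right; a bystander. Origin at the centre of its underside

How it is judged:
By the outcome, as a careful person would: the job done as asked, in the order asked, and still so for the second after the job is handed in, with the robot touching nothing.
It also fails if it takes over 46 s, if anything falls off the work surface, if the arm or the gripper's body presses on something with over 40 N, if the wrist force passes 120 N, or if a joint passes its speed limit or range.

## Robot

A 7-joint arm with a two-finger parallel gripper is mounted at the origin on the work surface. World frame = base frame: x ahead of the robot, y to its left, z up, the work surface at z = 0. Lengths are in mm, angles in rad, forces in N, time in s.
With the tool pointing down it reaches from about 400 to 900 mm from the base axis. Payload 5.5 kg.
Tool frame: the origin (TCP) lies at the very end of the fingers, on their centre line; the grasp point (between the pads) lies 19 mm behind it (robot.tcp_to_grasp is the distance from the TCP to the grasp point, in mm); y points along the fingers, x is the direction in which the jaws open and shut, and the axes are right-handed (so a half turn about y gives the same grasp; the last joint's range is limited). The gripper opens to 92 mm and grips with 3 to 60 N. Pads are 19 mm wide; open, the fingers measure 130 mm over their backs; the gripper's body (75 mm by 190 mm) begins 47 mm behind the grasp point.
Start: joints at [1.535, 0.501, -0.427, 1.55, 0.221, 1.138, -0.21], TCP at [191.376, -621.188, 226.729] pointing down, gripper open.
Joint ranges: [-2.88, 2.88], [-0.31, 2.03], [-1.54, 1.56], [0.2, 2.42], [-1.41, 4.55], [0.19, 2.02], [-2.57, 2.57]. Speed limits (rad/s): [2.57, 2.57, 3.14, 3.14, 3.14, 3.14, 3.14].

## Interface

Orientations are given as a unit quaternion [x, y, z, w].
In Python, from bench import telemetry, grab_frame, camera_info, ticket, models, robot gives the robot as it stands.
- The arm moves only by the shell command python3 -m jog 'ROWS' [FORCE]. ROWS is a JSON object of lists of equal length, an entry for each row: "translation": the shift along the tool's x, y, z in units of 25 mm (1.0 is 25 mm), a list of three; "turn": the turn about the tool's y in units of 8 degrees (1.0 is 8 degrees); "gripper": the finger opening in mm, from 0 to 91.8. In form: {"translation": [[dx, dy, dz], ...], "turn": [turn, ...], "gripper": [gripper, ...]}. A call has 1 to 20 rows; each row shifts and turns the commanded pose from where the row before left it, along the tool's axes as they then stand; what a row does not reach is not made up. A row lasts 1/10 s, in which the tool goes at most 50 mm and 8.59 degrees, less where a joint would pass 70% of its speed; a pose out of reach is approached as far as the arm can. A call is refused whole if a number of a shift passes 1 or a number of a turn 1, either way. A call with a gripper value outside its range is refused whole. The fingers move at their own pace and stop on an object; FORCE is the grip in N (left out, the last holds). Time passes only in rows, so rows that do not move let the fingers close. It gives the time, the measured TCP pose, the force and the opening at its end, in the units of the state.
- telemetry.read_state(): the state, without advancing time (a new reading comes with each control period).
- grab_frame(name): name is "side" or "top"; returns the picture (400x640x3 uint8, blue, green, red); there is no depth.
- camera_info(name): a dict with "vertical_fov" (degrees; the focal length in pixels is half the picture's height over the tangent of half this angle, whatever the lens; pixels are square), "cx", "cy" (the principal point, pixels), "position" and "orientation" of the camera in the world. Camera axes: x right, y up, looking along -z (the intrinsics and any distortion apply to the point x, -y, -z); pixel columns grow to the right and rows downward; lengths in mm; the calibration is good to about 2 mm. A picture is of the moment at which its call begins. camera_info takes no time and is no camera call.
- ticket.hand_in(): hands the job in, once; it reports no verdict.
Trained networks look in the newest picture that a camera, given by its name, has taken for a name from the list of things; names that differ only in an ending like _2 or _b are one class to them, and where a whole thing is asked for, a point or a joint stands for the part that bears it (a point fixed in the world has none). Each returns a list of dicts, best first, with "p" (0 to 1); they miss things now and then, are a little off and sometimes report something else, mostly with a low value. They report only what shows in the picture. A call takes as long as a camera call.
- models.look_for(camera, target): "location" ([column, row] in pixels, amid what is visible of it).
- models.regions_of(camera, target): "mask" (400x640 bool, what is visible of it) and "location" ([column, row] in pixels, amid what is visible of it).
- models.tip_of(camera, target): "location" ([column, row] in pixels: a listed point, or the origin of a listed thing).
The state is a dict: "t": time; "joint_pos": joint angles; "dq": joint speeds; "joint_torque": joint torques, N m; "tool_pos": TCP position; "tcp_rot": TCP orientation; "wrist_force": force on the tool from outside, world axes, zero at the start; "ft_torque": the same for the moment, N m; "finger_gap": opening from 0.0 (shut) to 1.0 (fully open).
Only numpy, scipy, OpenCV 4.12 (cv2) and the standard library are available. Lean on these libraries where they do the work, as an engineer would, in place of code of your own. Each camera call takes 0.05 s, during which the arm holds its last target. There are 200 camera calls.

## Working session

There is one attempt and no reset: what is moved stays moved. The work goes in short steps, Python scripts to look and compute and a shell command to move; the robot and the scene stay as the last step left them, time stands still between calls to the robot, and variables do not carry over. Pictures are saved under pics/ and viewed, about 8 in all and at most 12, crops included, and the job is handed in when it is done.

```bash
ls; mkdir -p pics; python3 - <<'E'
from bench import telemetry, grab_frame, camera_info, models, robot
import cv2,json
s=telemetry.read_state(); print(s)
for c in ("side","top"):
    print(c,camera_info(c)); f=grab_frame(c); cv2.imwrite(f"pics/{c}0.png",f)
    for t in ("handle","pivot","pointer_tip","mark_yellow","mark_green","rail"):
        r=models.tip_of(c,t); print(c,t,[(x["location"],round(x["p"],2)) for x in r[:2]])
E
```

```text
pics
{'t': 0.0, 'joint_pos': array([ 1.5351985 ,  0.50188701, -0.42680069,  1.55145535,  0.22079001,
        1.13831475, -0.21030986]), 'dq': array([ 0.00128154, -0.00091666, -0.00095127,  0.00123592, -0.00018434,
        0.00017319, -0.00027077]), 'joint_torque': array([ 6.15308581e-04, -5.66586614e+01, -5.81608772e+00, -2.79104322e+01,
       -6.86441618e-02,  3.08504119e-02,  1.80881880e-04]), 'tool_pos': array([ 191.09749667, -620.5246516 ,  225.65242588]), 'tcp_rot': array([-0.56841697,  0.42054633, -0.41944165,  0.56930803]), 'wrist_force': array([-0.27594662,  0.10110509,  0.43699982]), 'ft_torque': array([-0.01504992,  0.00443645,  0.05942279]), 'finger_gap': 0.9981795793734473}
side {'vertical_fov': 44.6711048291554, 'cx': 326.34052799674697, 'cy': 205.61618176769207, 'position': array([ 155.23981925,  802.61897079, 1053.15654502]), 'orientation': array([-0.0850803 ,  0.363476  ,  0.90233147, -0.21550975])}
side handle [([297.2, 233.5], 0.66)]
side pivot [([266.0, 220.9], 0.89)]
side pointer_tip [([250.5, 218.9], 0.93)]
side mark_yellow [([268.0, 198.4], 0.46)]
side mark_green [([225.2, 243.7], 0.54)]
side rail [([273.4, 235.2], 0.92), ([360.2, 262.0], 0.36)]
top {'vertical_fov': 51.138078527857544, 'cx': 323.175019911449, 'cy': 196.12729944881926, 'position': array([ 417.42947965,  -18.5654521 , 1204.22529265]), 'orientation': array([-0.05224274,  0.04534496,  0.70785933, -0.70295782])}
top handle [([282.9, 186.1], 0.64), ([289.6, 135.1], 0.39)]
top pivot [([291.3, 154.5], 0.64)]
top pointer_tip [([290.7, 134.3], 0.82)]
top mark_yellow [([326.4, 131.2], 0.6)]
top mark_green [([260.9, 129.2], 0.48)]
top rail [([300.2, 161.8], 0.78)]
```

View pics/side0.png

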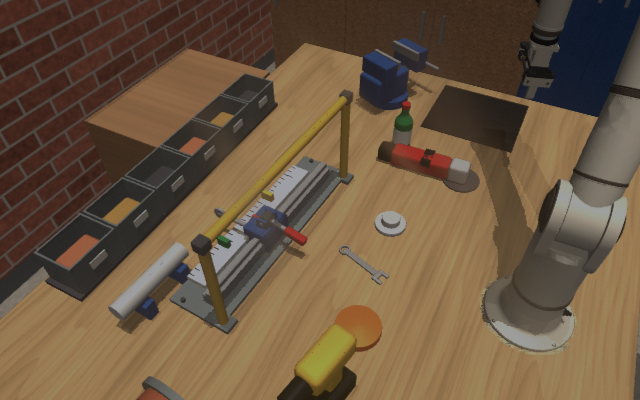

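View pics/top0.png

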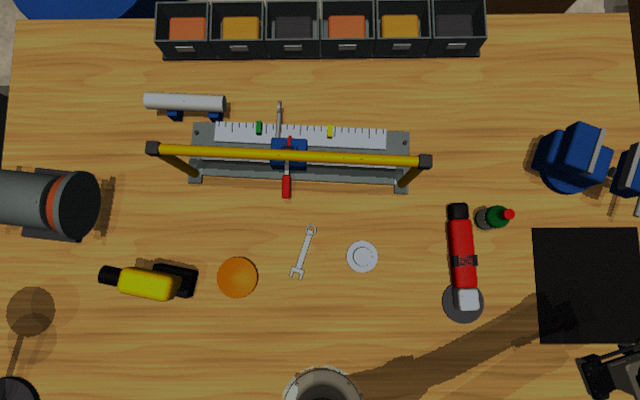

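The interface only turns the tool about its finger axis, so leaning the tool will need care. I'll triangulate the scene and test a small turn.

```bash
cat > h.py <<'E'
import numpy as np
from scipy.spatial.transform import Rotation as R
from bench import camera_info, telemetry
def ray(cam,px):
    c=camera_info(cam); f=200/np.tan(np.radians(c["vertical_fov"]/2))
    d=np.array([(px[0]-c["cx"])/f,-(px[1]-c["cy"])/f,-1]); return np.array(c["position"]),R.from_quat(c["orientation"]).apply(d)
def atz(cam,px,z):
    p,d=ray(cam,px); return p+d*(z-p[2])/d[2]
def tri(a,b):
    (p,d),(q,e)=ray("side",a),ray("top",b)
    s=np.linalg.lstsq(np.c_[d,-e],q-p,rcond=None)[0]; u,v=p+s[0]*d,q+s[1]*e; return (u+v)/2,np.linalg.norm(u-v)
def proj(cam,P):
    c=camera_info(cam); f=200/np.tan(np.radians(c["vertical_fov"]/2))
    v=R.from_quat(c["orientation"]).inv().apply(np.atleast_2d(P)-c["position"]); return np.c_[c["cx"]+f*v[:,0]/-v[:,2],c["cy"]-f*v[:,1]/-v[:,2]]
def st():
    s=telemetry.read_state(); r=R.from_quat(s["tcp_rot"]).as_matrix()
    print("t",round(s["t"],2),"tcp",s["tool_pos"].round(1),"F",s["wrist_force"].round(1),"gap",round(s["finger_gap"]*91.8,1)); print("axes cols\n",r.round(3)); print("q",s["joint_pos"].round(3))
E
python3 - <<'E'
from h import *
import cv2
from bench import models
for n,a,b,z in (("handle",(297.2,233.5),(282.9,186.1),65),("pivot",(266,220.9),(291.3,154.5),89),("ptr",(250.5,218.9),(290.7,134.3),50),("yel",(268,198.4),(326.4,131.2),30),("grn",(225.2,243.7),(260.9,129.2),30),("rail",(273.4,235.2),(300.2,161.8),0)):
    p,e=tri(a,b); print(n,p.round(1),round(e,1),"side@z",atz("side",a,z).round(1),"top@z",atz("top",b,z).round(1))
# guard posts tops approx
for a,b in (((346,97),(424,160)),((201,242),(153,148))): print("post top",tri(a,b)[0].round(0),tri(a,b)[1].round(1))
for c in ("side","top"):
    f=cv2.imread(f"pics/{c}0.png"); 
    x0,y0,w,h=(150,150,200,150) if c=="side" else (180,90,250,125)
    cv2.imwrite(f"pics/{c}0c.png",cv2.resize(f[y0:y0+h,x0:x0+w],None,fx=4 if c=="side" else 3.2,fy=4 if c=="side" else 3.2,interpolation=cv2.INTER_CUBIC))
E
python3 -m jog '{"translation":[[0,0,0],[0,0,0]],"turn":[0.5,0],"gripper":[91,91]}' 
python3 -c "from h import *;st()"
```

```text
handle [596.8  99.3  88.3] 8.5 side@z [603.   81.5  65. ] top@z [604.7 103.2  65. ]
pivot [696.6  81.4  66.8] 6.5 side@z [687.7  98.1  89. ] top@z [688.   78.3  89. ]
ptr [754.3  82.8  49.7] 4.6 side@z [751.6  82.8  50. ] top@z [756.4  83.6  50. ]
yel [764.5 -19.7  34.8] 9.5 side@z [762.2 -24.1  30. ] top@z [770.6 -18.1  30. ]
grn [779.3 172.7  24.4] 1.7 side@z [774.9 176.   30. ] top@z [778.4 172.1  30. ]
rail [692.7  61.4 -11.8] 5.4 side@z [689.5  70.1   0. ] top@z [687.4  59.7   0. ]
post top [ 619. -233.  301.] 5.7
post top [652. 365. 309.] 0.8
t: 0.9
tool_pos: [191.4, -621.3, 226.8]
tcp_rot: [0.554, -0.44, 0.44, -0.554]
wrist_force: [-0.7, 0.7, 0.2]
finger_gap: 0.987
t 0.9 tcp [ 191.4 -621.3  226.8] F [-0.7  0.7  0.2] gap 90.6
axes cols
 [[ 0.226  0.     0.974]
 [-0.974 -0.     0.226]
 [ 0.    -1.    -0.   ]]
q [ 1.525  0.499 -0.412  1.551  0.213  1.137 -0.275]
```

View pics/top0c.png

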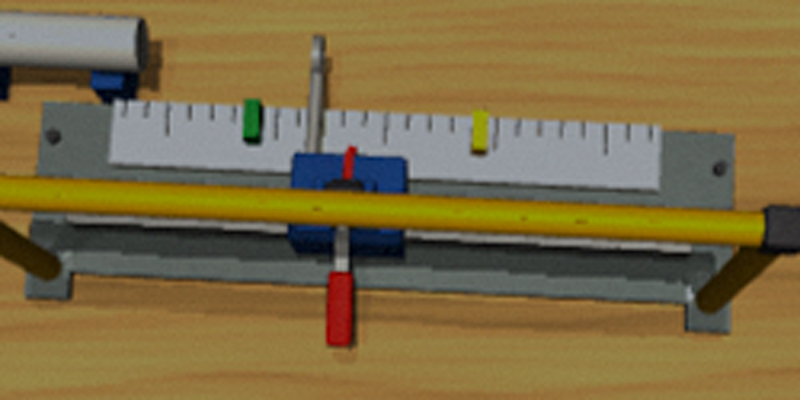

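Top crop: pointer at about (290,137), handle at (286,187), yellow mark at (330,131). The stop has to move about 100 mm in -y. The rail yaw is about -3°. The jog has no tilt, so I'll see whether stretching the arm outward at its reach limit leans the tool outward. First I'll turn the tool square to the rail and lift it.

```bash
python3 -m jog '{"translation":[[0,-1,0],[0,-1,0],[0,-1,0],[0,-1,0],[0,-1,0],[0,-1,0],[0,-1,0],[-1,0,1],[-1,0,1],[-1,0,1],[-1,0,1],[-1,0,1],[-1,0,1],[-1,0,1],[-1,0,1],[-1,0,1],[-1,0,1],[-1,0,1],[-1,0,1],[-1,0,1]],"turn":[0.7,0.7,0.6,0,0,0,0,0,0,0,0,0,0,0,0,0,0,0,0,0],"gripper":[91,91,91,91,91,91,91,91,91,91,91,91,91,91,91,91,91,91,91,91]}' >/dev/null;python3 -c "from h import *;st()"
python3 -m jog '{"translation":[[-1,0,1],[-1,0,1],[-1,0,1],[-1,0,1],[-1,0,1],[-1,0,1],[-1,0,1],[-1,0,1],[0,0,1],[0,0,1],[0,0,1],[0,0,1]],"turn":[0,0,0,0,0,0,0,0,0,0,0,0],"gripper":[91,91,91,91,91,91,91,91,91,91,91,91]}' >/dev/null;python3 -c "from h import *;st()"
```

```text
t 2.9 tcp [ 533.1 -311.9  401.9] F [ 0.  -0.4  0. ] gap 91.3
axes cols
 [[-0.049  0.     0.999]
 [-0.999 -0.    -0.049]
 [ 0.    -1.     0.   ]]
q [ 0.906  0.352 -0.576  1.388  0.19   1.457 -1.283]
t 4.1 tcp [ 842.6 -128.7  402. ] F [ 0.7 -0.4  1.5] gap 90.7
axes cols
 [[-0.049  0.     0.999]
 [-0.999 -0.    -0.049]
 [ 0.    -1.     0.   ]]
q [ 0.245  0.914 -0.528  0.458  0.424  1.818 -1.606]
```

```bash
python3 -m jog '{"translation":[[0,0,1],[0,0,1],[0,0,1],[0,0,1],[0,0,1]],"turn":[0,0,0,0,0],"gripper":[91,91,91,91,91]}' >/dev/null;python3 -c "from h import *;st()"
```

```text
t 4.6 tcp [ 870.4 -113.1  391.9] F [ 1.   1.1 -0.2] gap 91.1
axes cols
 [[-0.007 -0.008  1.   ]
 [-1.    -0.022 -0.007]
 [ 0.022 -1.    -0.008]]
q [ 0.207  1.104 -1.389  0.204  1.319  1.999 -1.581]
```

```bash
for i in 1; do python3 -m jog '{"translation":[[0,0,1],[0,0,1],[0,0,1],[0,0,1],[0,0,1]],"turn":[0,0,0,0,0],"gripper":[91,91,91,91,91]}' >/dev/null;python3 -c "from h import *;st()"; done; python3 -m jog '{"translation":[[0,0,-1],[0,0,-1],[0,0,-1]],"turn":[0,0,0],"gripper":[91,91,91]}' >/dev/null;python3 -c "from h import *;st()"
```

```text
t 5.1 tcp [ 916.2 -104.9  359.2] F [-0.2  0.4  0.3] gap 90.9
axes cols
 [[-0.007  0.071  0.997]
 [-1.    -0.03  -0.005]
 [ 0.03  -0.997  0.071]]
q [ 0.168  1.111 -1.001  0.198  0.964  1.846 -1.576]
t 5.4 tcp [ 845.8 -105.9  354.6] F [1.6 0.3 0.5] gap 90.7
axes cols
 [[-0.008  0.071  0.997]
 [-0.999 -0.033 -0.006]
 [ 0.032 -0.997  0.071]]
q [ 0.441  0.948 -1.103  0.747  0.876  1.689 -1.794]
```

The lean accumulates at the reach limit and stays. I'll carry on to about 30°.

```bash
for i in 1; do python3 -m jog '{"translation":[[0,-0.3,1],[0,-0.3,1],[0,-0.3,1],[0,-0.3,1],[0,-0.3,1],[0,-0.3,1],[0,-0.3,1],[0,-0.3,1],[0,-0.3,1],[0,-0.3,1]],"turn":[0,0,0,0,0,0,0,0,0,0],"gripper":[91,91,91,91,91,91,91,91,91,91]}' >/dev/null;python3 -c "from h import *;st()"; done
```

```text
t 6.4 tcp [940.2 -95.2 383.2] F [ 0.1 -0.  -0. ] gap 90.9
axes cols
 [[-0.006  0.152  0.988]
 [-0.999 -0.04  -0.   ]
 [ 0.04  -0.988  0.152]]
q [ 0.     1.081  0.646  0.199 -0.575  1.742 -1.443]
```

```bash
for i in 1; do python3 -m jog '{"translation":[[0,-0.2,1],[0,-0.2,1],[0,-0.2,1],[0,-0.2,1],[0,-0.2,1],[0,-0.2,1],[0,-0.2,1],[0,-0.2,1],[0,-0.2,1],[0,-0.2,1],[0,-0.2,1],[0,-0.2,1],[0,-0.2,1],[0,-0.2,1],[0,-0.2,1]],"turn":[0,0,0,0,0,0,0,0,0,0,0,0,0,0,0],"gripper":[91,91,91,91,91,91,91,91,91,91,91,91,91,91,91]}' >/dev/null;python3 -c "from h import *;st()"; done
```

```text
t 7.9 tcp [1024.1  -71.5  440.3] F [ 0.2 -0.5 -0.3] gap 91.4
axes cols
 [[-0.014  0.412  0.911]
 [-0.998 -0.06   0.012]
 [ 0.06  -0.909  0.412]]
q [-0.068  1.115  1.434  0.198 -1.343  1.561 -1.424]
```

```bash
python3 -m jog '{"translation":[[0,-0.2,1],[0,-0.2,1],[0,-0.2,1],[0,-0.2,1],[0,-0.2,1],[0,-0.2,1],[0,-0.2,1]],"turn":[0,0,0,0,0,0,0],"gripper":[91,91,91,91,91,91,91]}' >/dev/null;python3 -c "from h import *;st()"; cat >> h.py <<'E'
from scipy.optimize import least_squares
def tool(dw):  # world shift (mm) -> tool units
    r=R.from_quat(telemetry.read_state()["tcp_rot"]).as_matrix(); return (r.T@np.array(dw)/25).round(2)
E
python3 - <<'E'
from h import *
import cv2
T=cv2.imread("pics/top0.png"); S=cv2.imread("pics/side0.png")
def blob(img,box,f,n):
    x0,y0,x1,y1=box; h=cv2.cvtColor(img[y0:y1,x0:x1],cv2.COLOR_BGR2HSV); m=cv2.inRange(h,f[0],f[1])
    k,l,s,c=cv2.connectedComponentsWithStats(m); 
    if k<2: print(n,None); return
    i=1+s[1:,4].argmax(); print(n,(c[i]+[x0,y0]).round(1),"bbox",s[i][:4]+[x0,y0,0,0],s[i][4])
Y=((22,120,60),(35,255,255)); Rd=((0,150,60),(6,255,255))
blob(T,(318,118,345,145),Y,"yelT"); blob(T,(275,170,300,205),Rd,"hanT"); blob(T,(280,130,300,147),Rd,"ptrT")
blob(S,(258,185,276,204),Y,"yelS"); blob(S,(280,220,312,250),Rd,"hanS"); blob(S,(240,205,266,230),Rd,"ptrS")
E
```

```text
t 8.6 tcp [1048.8  -61.1  493.4] F [ 0.3 -1.4  0. ] gap 91.1
axes cols
 [[-0.018  0.522  0.853]
 [-0.998 -0.066  0.02 ]
 [ 0.066 -0.85   0.522]]
q [-0.084  1.079  1.439  0.199 -1.345  1.472 -1.435]
yelT [329.5 129.7] bbox [327 124   6  13] 59
hanT [285.6 186.2] bbox [282 175   8  23] 177
ptrT [288.5 140. ] bbox [287 136   4  10] 19
yelS [267.1 192.4] bbox [262 189  11   8] 40
hanS [295.6 235.4] bbox [285 226  22  19] 193
ptrS [254.9 215.6] bbox [253 215   5   2] 7
```

View pics/side0c.png

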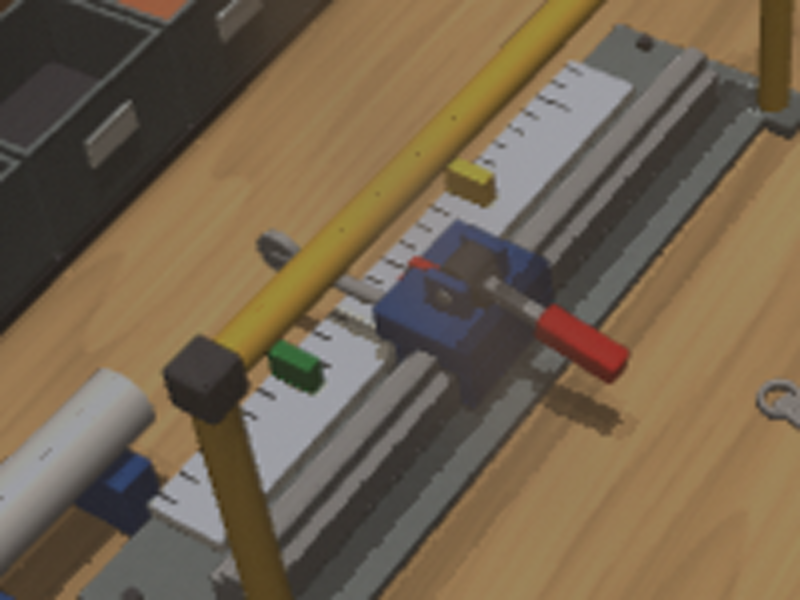

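```bash
python3 - <<'E'
from h import *
for n,a,b,z in (("handle",(295.7,235.4),(285.8,186.5),65),("yel",(267.7,195.7),(329.8,130.8),40),("ptr",(255.5,216.3),(289.7,137.5),50)):
    p,e=tri(a,b); print(n,p.round(1),round(e,1),"side@z",atz("side",a,z).round(1),"top@z",atz("top",b,z).round(1))
# rail pose fit from bed corners (top crop px /3.2 + (180,90)), bed top height unknown ~10
C=[((42,102),(80,320)),((735,133),(80,-320)),((688,331),(-80,-320)),((28,298),(-80,320))]
px=np.array([(a[0]/3.2+180,a[1]/3.2+90) for a,_ in C]); W=np.array([b for _,b in C])
def f(v):
    c,s=np.cos(v[2]),np.sin(v[2]); P=np.c_[v[0]+c*W[:,0]-s*W[:,1],v[1]+s*W[:,0]+c*W[:,1],np.full(4,8)]
    return (proj("top",P)-px).ravel()
r=least_squares(f,[690,62,-.05],x_scale=[100,100,1]); print("rail",r.x.round(3),r.fun.round(1))
E
```

```text
handle [601.4  94.1  71.7] 2.1 side@z [603.3  89.1  65. ] top@z [603.5  95.2  65. ]
yel [768.  -28.7  35.4] 4.3 side@z [762.9 -25.1  40. ] top@z [768.7 -27.9  40. ]
ptr [737.3  83.1  69.8] 8.3 side@z [744.6  68.1  50. ] top@z [747.1  86.4  50. ]
rail [ 6.99538e+02  7.12190e+01 -6.40000e-02] [-2.7  3.2 -3.3  5.   9.7 -3.2 -3.9 -5.1]
```

Side crop: handle at (295.7,235.5), yellow mark at (267.7,195.7), pointer at (256,216.5). The handle is at about (603,92,65), the pivot at about (692,87), and the slide is about -110 mm along the rail. The lean is now 31°, so I'll bring the tool back over the guard.

```bash
python3 -m jog '{"translation":[[-0.3,-0.4,-0.97],[-0.3,-0.4,-0.97],[-0.3,-0.4,-0.97],[-0.3,-0.4,-0.97],[-0.3,-0.4,-0.97],[-0.3,-0.4,-0.97],[-0.3,-0.4,-0.97],[-0.3,-0.4,-0.97],[-0.3,-0.4,-0.97],[-0.3,-0.4,-0.97]],"turn":[0,0,0,0,0.2,0.2,0,0,0,0],"gripper":[60,60,60,60,60,60,60,60,60,60]}' 30 >/dev/null;python3 -c "from h import *;st()
print(tool(np.array([560,97,400])-telemetry.read_state()['tool_pos']))"
```

```text
t 9.6 tcp [802.2  19.8 449.6] F [-0.3 -0.6  1.7] gap 59.7
axes cols
 [[-0.065  0.523  0.85 ]
 [-0.997 -0.066 -0.036]
 [ 0.037 -0.85   0.526]]
q [-0.976  0.74   1.541  1.455 -0.955  1.121 -1.089]
[-2.52 -3.58 -9.39]
```

```bash
python3 -m jog '{"translation":[[-0.25,-0.36,-0.94],[-0.25,-0.36,-0.94],[-0.25,-0.36,-0.94],[-0.25,-0.36,-0.94],[-0.25,-0.36,-0.94],[-0.25,-0.36,-0.94],[-0.25,-0.36,-0.94],[-0.25,-0.36,-0.94],[-0.25,-0.36,-0.94],[-0.25,-0.36,-0.94]],"turn":[0,0,0,0,0,0,0,0,0,0],"gripper":[60,60,60,60,60,60,60,60,60,60]}'  >/dev/null;python3 -c "from h import *;st()
print(tool(np.array([545,100,160])-telemetry.read_state()['tool_pos']))"
```

```text
t 10.6 tcp [589.2  87.6 397.3] F [ 0.2  2.  -1.3] gap 59.9
axes cols
 [[-0.056  0.461  0.885]
 [-0.998 -0.058 -0.033]
 [ 0.036 -0.885  0.464]]
q [-1.583 -0.192  1.143  1.917  0.523  0.934 -2.265]
[-0.74  7.56 -5.98]
```

```bash
python3 -m jog '{"translation":[[-0.07,0.72,-0.53],[-0.07,0.72,-0.53],[-0.07,0.72,-0.53],[-0.07,0.72,-0.53],[-0.07,0.72,-0.53],[-0.07,0.72,-0.53],[-0.07,0.72,-0.53],[-0.07,0.72,-0.53],[-0.07,0.72,-0.53]],"turn":[0,0,0,0,0,0,0,0,0],"gripper":[60,60,60,60,60,60,60,60,60]}'  >/dev/null;python3 - <<'E'
from h import *; st()
s=telemetry.read_state(); r=R.from_quat(s['tcp_rot']).as_matrix()
g=np.array([603.4,92,65])+19*r[:,1]; print("tcp goal",g.round(1)); print("to 80mm pre",tool(g-80*r[:,1]-s['tool_pos']))
from bench import grab_frame; import cv2
f=grab_frame("side"); cv2.imwrite("pics/side1.png",cv2.resize(f[110:310,180:440],None,fx=3,fy=3))
E
```

```text
t 11.5 tcp [559.7  91.6 196.5] F [-0.8  0.1  0.4] gap 60.4
axes cols
 [[-0.066  0.46   0.886]
 [-0.997 -0.069 -0.038]
 [ 0.043 -0.885  0.463]]
q [-1.317  0.247  1.087  2.227 -0.054  0.354 -1.871]
tcp goal [612.1  90.7  48.2]
to 80mm pre [-0.36  3.02 -0.89]
```

View pics/side1.png

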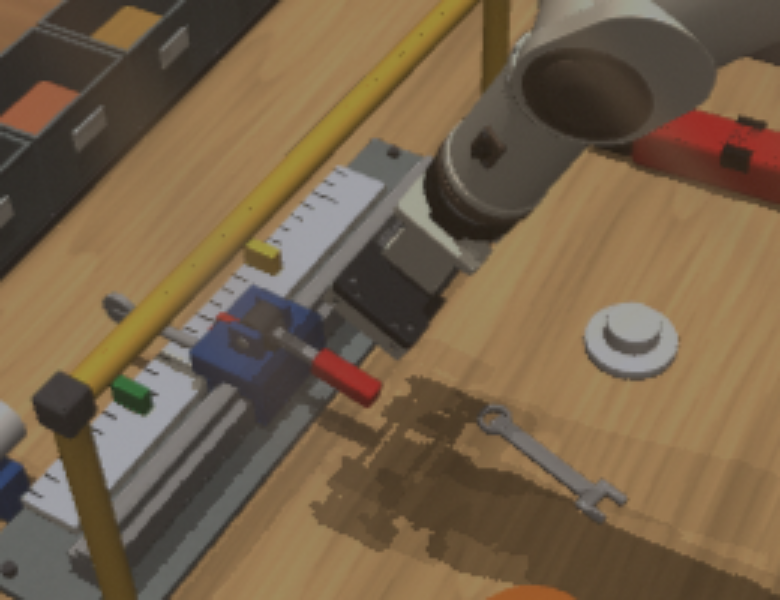

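Picture: the leaning gripper hangs right of the handle, with its body at crop (395,295) and the handle at (347,377). I'll go to the pre-grasp and check the projection of the fingers.

```bash
python3 -m jog '{"translation":[[-0.07,0.75,-0.2],[-0.07,0.75,-0.2],[-0.07,0.75,-0.2],[-0.07,0.75,-0.2],[0,0,0]],"turn":[0,0,0,0,0],"gripper":[60,60,60,60,60]}'  >/dev/null;python3 - <<'E'
from h import *; st()
s=telemetry.read_state(); r=R.from_quat(s['tcp_rot']).as_matrix()
g=np.array([603.4,92,65])+19*r[:,1]; print("tcp goal",g.round(1),"d",tool(g-s['tool_pos']))
from bench import grab_frame; import cv2
T=s['tool_pos']
for c,(x0,y0) in (("top",(220,120)),("side",(230,160))):
    f=grab_frame(c)[y0:y0+100,x0:x0+130]; f=cv2.resize(f,None,fx=4,fy=4)
    for p in (T+40*r[:,0],T-40*r[:,0],T):
        q=(proj(c,p)[0]-[x0,y0])*4; cv2.circle(f,tuple(int(v) for v in q),4,(255,255,0),1)
    q=(proj(c,[603.4,92,65])[0]-[x0,y0])*4; cv2.circle(f,tuple(int(v) for v in q),4,(0,255,0),1)
    if c=="top": a=f
cv2.imwrite("pics/pre.png",np.vstack([a,f]))
E
```

```text
t 12.05 tcp [575.9  94.2 123.9] F [-0.5 -1.   0.1] gap 60.0
axes cols
 [[-0.066  0.457  0.887]
 [-0.997 -0.069 -0.039]
 [ 0.043 -0.887  0.46 ]]
q [-1.047  0.412  0.825  2.236 -0.439  0.197 -1.545]
tcp goal [612.1  90.7  48.2] d [-0.09  3.36 -0.1 ]
```

```bash
python3 -c "
import cv2;f=cv2.imread('pics/pre.png');print(f.shape);import numpy as np
cv2.imwrite('pics/pre2.png',cv2.resize(np.hstack([f[:400],f[400:]]),(800,308)))"
```

```text
(800, 520, 3)
```

View pics/pre2.png

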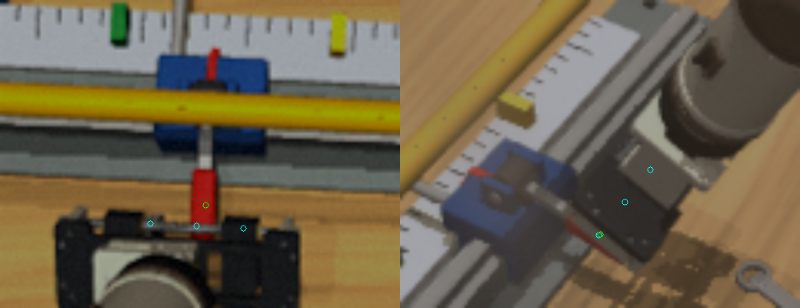

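Top view: the finger tips straddle the handle, and the projected TCP and handle dots agree. I'll move in and grip.

```bash
python3 -m jog '{"translation":[[-0.03,0.84,-0.03],[-0.03,0.84,-0.03],[-0.03,0.84,-0.03],[0,0.84,0],[0,0,0]],"turn":[0,0,0,0,0],"gripper":[60,60,60,60,60]}'  >/dev/null;python3 - <<'E'
from h import *; st()
s=telemetry.read_state(); r=R.from_quat(s['tcp_rot']).as_matrix()
print("grasp pt",(s['tool_pos']-19*r[:,1]).round(1))
E
```

```text
t 12.65 tcp [604.1  93.5  64.6] F [-0.8 -0.6 -0.7] gap 59.7
axes cols
 [[-0.064  0.454  0.889]
 [-0.997 -0.066 -0.038]
 [ 0.041 -0.888  0.457]]
q [-0.965  0.605  0.787  2.193 -1.3    0.196 -0.738]
grasp pt [595.5  94.7  81.5]
```

```bash
python3 -m jog '{"translation":[[0,0.4,0],[0,0.4,0]],"turn":[0,0],"gripper":[60,60]}'  >/dev/null;python3 - <<'E'
from h import *; st()
s=telemetry.read_state(); r=R.from_quat(s['tcp_rot']).as_matrix()
print("grasp pt",(s['tool_pos']-19*r[:,1]).round(1))
E
```

```text
t 12.85 tcp [613.8  92.7  49.8] F [0.3 0.3 0.3] gap 59.6
axes cols
 [[-0.064  0.452  0.89 ]
 [-0.997 -0.066 -0.038]
 [ 0.041 -0.889  0.455]]
q [-0.92   0.639  0.746  2.172 -1.4    0.191 -0.642]
grasp pt [605.2  94.   66.7]
```

```bash
python3 -m jog '{"translation":[[0,0,0],[0,0,0],[0,0,0],[0,0,0],[0,0,0]],"turn":[0,0,0,0,0],"gripper":[10,10,10,10,10]}' 35 >/dev/null;python3 -c "from h import *;st()"
```

```text
t 13.35 tcp [613.5  93.1  48.8] F [1.5 8.9 0.4] gap 24.6
axes cols
 [[-0.064  0.451  0.89 ]
 [-0.997 -0.065 -0.038]
 [ 0.041 -0.89   0.454]]
q [-0.919  0.641  0.745  2.172 -1.407  0.192 -0.637]
```

Gripped: the opening is 24.6 mm on a 22 mm handle. Now I'll raise the lever along its arc, first half.

```bash
python3 -m jog '{"translation":[[-0.03,-0.44,0.14],[0.02,-0.44,0.17],[0.02,-0.41,0.23],[0.02,-0.37,0.3],[0,0,0]],"turn":[0,0,0,0,0],"gripper":[10,10,10,10,10]}' 35 >/dev/null;python3 -c "from h import *;st()"
```

```text
t 13.85 tcp [612.1  94.9  94.6] F [-6.7  1.5  3.9] gap 22.0
axes cols
 [[-0.062  0.449  0.891]
 [-0.997 -0.065 -0.036]
 [ 0.041 -0.891  0.452]]
q [-1.099  0.636  0.984  2.165 -1.188  0.33  -0.862]
```

```bash
python3 -m jog '{"translation":[[0.01,-0.32,0.33],[0.01,-0.29,0.38],[0.01,-0.23,0.41],[0.01,-0.17,0.44],[0,-0.05,0.22],[0,0,0]],"turn":[0,0,0,0,0,0],"gripper":[10,10,10,10,10,10]}' 35 >/dev/null;python3 - <<'E'
from h import *; st()
from bench import grab_frame; import cv2
s=telemetry.read_state(); r=R.from_quat(s['tcp_rot']).as_matrix(); g=s['tool_pos']-19*r[:,1]; print("grasp",g.round(1))
a=cv2.resize(grab_frame("top")[90:190,220:350],None,fx=3,fy=3); b=cv2.resize(grab_frame("side")[160:260,230:360],None,fx=3,fy=3)
cv2.imwrite("pics/up.png",np.hstack([a,b]))
E
```

```text
t 14.45 tcp [634.   93.8 134.5] F [-25.6   2.1  15. ] gap 22.3
axes cols
 [[-0.061  0.439  0.896]
 [-0.997 -0.062 -0.038]
 [ 0.039 -0.896  0.442]]
q [-1.16   0.658  1.127  2.092 -1.058  0.472 -0.982]
grasp [625.7  95.  151.5]
```

View pics/up.png

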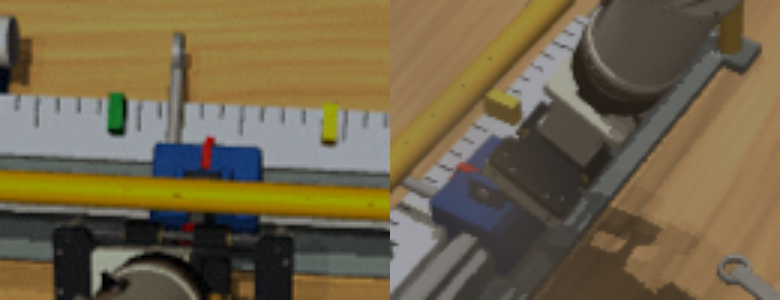

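```bash
python3 -m jog '{"translation":[[0,-0.19,0.18],[0,0,0]],"turn":[0,0],"gripper":[10,10]}' 35 >/dev/null;python3 - <<'E'
from h import *; st()
s=telemetry.read_state(); r=R.from_quat(s['tcp_rot']).as_matrix(); g=s['tool_pos']-19*r[:,1]; print("grasp",g.round(1))
E
```

```text
t 14.75 tcp [640.7  93.4 143.2] F [-4.7  1.  -5.5] gap 22.5
axes cols
 [[-0.063  0.447  0.892]
 [-0.997 -0.066 -0.038]
 [ 0.042 -0.892  0.45 ]]
q [-1.169  0.66   1.146  2.079 -1.044  0.481 -0.996]
grasp [632.2  94.6 160.1]
```

```bash
python3 -m jog '{"translation":[[0,-0.075,0.225],[0,0,0]],"turn":[0,0],"gripper":[10,10]}' 35 >/dev/null;python3 - <<'E'
from h import *; st()
s=telemetry.read_state(); r=R.from_quat(s['tcp_rot']).as_matrix(); g=s['tool_pos']-19*r[:,1]; print("grasp",g.round(1))
E
```

```text
t 14.95 tcp [642.7  93.2 145.3] F [ -5.3  -0.5 -19.3] gap 22.7
axes cols
 [[-0.063  0.443  0.894]
 [-0.997 -0.066 -0.038]
 [ 0.042 -0.894  0.446]]
q [-1.169  0.665  1.153  2.069 -1.034  0.497 -1.005]
grasp [634.3  94.5 162.2]
```

```bash
python3 -m jog '{"translation":[[0,-0.075,0.225],[0,0,0]],"turn":[0,0],"gripper":[10,10]}' 35 >/dev/null;python3 - <<'E'
from h import *; st()
s=telemetry.read_state(); r=R.from_quat(s['tcp_rot']).as_matrix(); g=s['tool_pos']-19*r[:,1]; print("grasp",g.round(1))
E
```

```text
t 15.15 tcp [643.2  93.2 146.1] F [ -5.6  -0.5 -34.2] gap 22.3
axes cols
 [[-0.062  0.436  0.898]
 [-0.997 -0.066 -0.037]
 [ 0.043 -0.898  0.439]]
q [-1.168  0.67   1.159  2.061 -1.025  0.513 -1.014]
grasp [634.9  94.5 163.1]
```

The force climbs steeply with almost no motion, so the lever is at its upper stop. I'll ease off and slide about 95 mm, then measure.

```bash
python3 -m jog '{"translation":[[0,0.075,-0.225],[0,0,0],[0.4,0.015,-0.005],[0.6,0.025,-0.01],[0.7,0.025,-0.01],[0.7,0.025,-0.01],[0.7,0.025,-0.01],[0.5,0.02,-0.01],[0.2,0.01,0],[0,0,0]],"turn":[0,0,0,0,0,0,0,0,0,0],"gripper":[10,10,10,10,10,10,10,10,10,10]}' 35 >/dev/null;python3 - <<'E'
from h import *; st()
from bench import grab_frame; import cv2
s=telemetry.read_state(); r=R.from_quat(s['tcp_rot']).as_matrix(); g=s['tool_pos']-19*r[:,1]; print("grasp",g.round(1))
t=grab_frame("top"); d=grab_frame("side"); cv2.imwrite("pics/t2.png",t); cv2.imwrite("pics/s2.png",d)
a=cv2.resize(t[110:170,280:360],None,fx=5,fy=5,interpolation=cv2.INTER_CUBIC); b=cv2.resize(d[160:220,240:320],None,fx=5,fy=5,interpolation=cv2.INTER_CUBIC)
cv2.imwrite("pics/sl.png",np.hstack([a,b]))
E
```

```text
t 16.15 tcp [637.3  -1.6 145.7] F [ -0.7   0.4 -24.7] gap 22.4
axes cols
 [[-0.063  0.444  0.894]
 [-0.997 -0.065 -0.038]
 [ 0.042 -0.894  0.447]]
q [-0.955  0.569  1.08   2.113 -1.073  0.456 -0.77 ]
grasp [ 6.289e+02 -3.000e-01  1.627e+02]
```

View pics/sl.png

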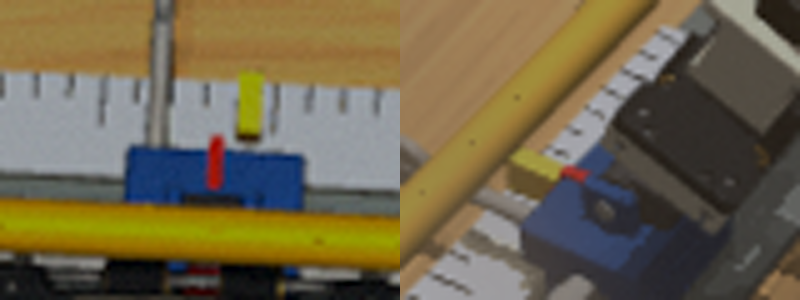

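```bash
cat > m.py <<'E'
from h import *
import cv2,sys
u=np.array([0.055,0.9985])
def cents(img,box,lo,hi,up=8):
    x0,y0,x1,y1=box; g=cv2.resize(img[y0:y1,x0:x1],None,fx=up,fy=up,interpolation=cv2.INTER_CUBIC)
    m=cv2.inRange(cv2.cvtColor(g,cv2.COLOR_BGR2HSV),lo,hi); k,l,s,c=cv2.connectedComponentsWithStats(m); i=1+s[1:,4].argmax()
    ys,xs=np.nonzero(l==i); return (xs+.5)/up-.5+x0,(ys+.5)/up-.5+y0
def meas(t,pb=(312,132,345,149)):
    yx,yy=cents(t,(320,118,340,139),(22,130,90),(35,255,255)); rx,ry=cents(t,pb,(0,150,70),(6,255,255))
    rx,ry=np.r_[rx],np.r_[ry]; k=ry<ry.min()+3
    P=atz("top",(rx[k].mean(),ry[k].mean()),50); Y=atz("top",(yx.mean(),yy.mean()),49)
    print("ptr px",rx[k].mean().round(2),ry[k].mean().round(2),"rows",ry.min(),ry.max(),"mark px",yx.mean().round(2),yy.mean().round(2),yx.min(),yx.max(),yy.min(),yy.max())
    print("ptr",P.round(1),"mark",Y.round(1),"along-rail mark-ptr",((Y-P)[:2]@u).round(1))
E
python3 - <<'E'
from m import *
meas(cv2.imread("pics/t2.png")); 
d=cv2.imread("pics/s2.png")
yx,yy=cents(d,(258,185,278,202),(22,100,60),(35,255,255)); print("side mark",yx.mean(),yy.mean(),yx.min(),yx.max(),yy.min(),yy.max())
rx,ry=cents(d,(265,188,282,202),(0,140,60),(8,255,255)); print("side ptr",rx.mean(),ry.mean(),rx.min(),rx.max(),ry.min(),ry.max(),atz("side",(rx.min(),ry[rx<rx.min()+1].mean()),50))
from bench import models,grab_frame
for n,c in (("pointer_tip","top"),("mark_yellow","top"),): 
    pass
grab_frame("top"); 
for n in ("pointer_tip","mark_yellow"): print(n,[(x["location"],round(x["p"],2)) for x in models.tip_of("top",n)[:2]])
t0=cv2.imread("pics/top0.png"); meas(t0,(283,132,297,149))
E
```

```text
ptr px 322.77 138.57 rows 137.0625 146.5625 mark px 329.53 129.45 326.5625 332.8125 123.0625 136.4375
ptr [743.1  -7.7  50. ] mark [770.  -27.1  49. ] along-rail mark-ptr -17.9
side mark 266.60238742236027 192.2620826863354 261.0625 271.8125 188.8125 196.0625
side ptr 274.09621369294604 194.23392116182572 271.8125 276.3125 193.0625 195.5625 [749.87647997 -28.33511767  50.        ]
pointer_tip [([321.4, 135.0], 0.75)]
mark_yellow [([327.7, 130.2], 0.52), ([175.3, 278.3], 0.5)]
ptr px 289.18 136.9 rows 135.4375 145.5625 mark px 329.52 129.5 326.5625 332.8125 123.0625 136.4375
ptr [748.9  87.9  50. ] mark [769.8 -27.1  49. ] along-rail mark-ptr -113.7
```

The measured remaining distance is 17.9 mm. The direction of travel so far confirms the rail yaw. I'll move on 18 mm and re-measure.

```bash
python3 -m jog '{"translation":[[0.36,0.015,-0.005],[0.36,0.015,-0.005],[0,0,0],[0,0,0]],"turn":[0,0,0,0],"gripper":[10,10,10,10]}' 35 >/dev/null;python3 - <<'E'
from m import *; st()
from bench import grab_frame
t=grab_frame("top"); cv2.imwrite("pics/t3.png",t); meas(t)
a=cv2.resize(t[110:170,290:370],None,fx=7,fy=7,interpolation=cv2.INTER_CUBIC); cv2.imwrite("pics/sl3.png",a)
E
```

```text
t 16.8 tcp [636.4 -19.6 145.8] F [ -1.6   0.6 -25.9] gap 22.6
axes cols
 [[-0.063  0.444  0.894]
 [-0.997 -0.066 -0.038]
 [ 0.042 -0.894  0.447]]
q [-0.911  0.556  1.065  2.116 -1.082  0.454 -0.724]
ptr px 329.37 138.37 rows 136.9375 147.1875 mark px 329.53 129.48 326.5625 332.8125 123.0625 136.5625
ptr [743.5 -26.4  50. ] mark [769.9 -27.1  49. ] along-rail mark-ptr 0.8
```

View pics/sl3.png

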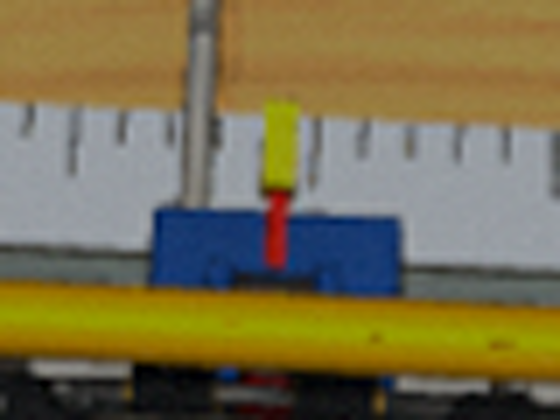

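Pointer and mark are lined up in the top view, both at crop x≈280, with a measured offset of 0.8 mm. Next I'll press the lever down along the arc, stopping before it clamps to re-check.

```bash
python3 -m jog '{"translation":[[-0.01,0.14,-0.37],[-0.01,0.17,-0.37],[-0.015,0.21,-0.34],[-0.015,0.24,-0.32],[-0.015,0.28,-0.29],[-0.015,0.3,-0.26],[-0.01,0.25,-0.17],[0,0,0]],"turn":[0,0,0,0,0,0,0,0],"gripper":[10,10,10,10,10,10,10,10]}' 35 >/dev/null;python3 - <<'E'
from m import *; st()
from bench import grab_frame
s=telemetry.read_state(); r=R.from_quat(s['tcp_rot']).as_matrix(); g=s['tool_pos']-19*r[:,1]; print("grasp",g.round(1))
t=grab_frame("top"); cv2.imwrite("pics/t4.png",t); meas(t)
E
```

```text
t 17.65 tcp [613.9 -20.1  92.4] F [-4.4  2.5 -3.1] gap 21.6
axes cols
 [[-0.068  0.457  0.887]
 [-0.997 -0.068 -0.041]
 [ 0.042 -0.887  0.46 ]]
q [-0.741  0.531  0.813  2.201 -1.339  0.273 -0.46 ]
grasp [605.2 -18.8 109.2]
ptr px 329.84 138.47 rows 137.0625 147.3125 mark px 329.55 129.49 326.5625 332.8125 123.0625 136.4375
ptr [743.2 -27.8  50. ] mark [769.9 -27.1  49. ] along-rail mark-ptr 2.1
```

```bash
python3 -m jog '{"translation":[[-0.07,0,0],[-0.015,0.34,-0.21],[-0.015,0.34,-0.21],[-0.015,0.37,-0.14],[-0.015,0.37,-0.13],[-0.01,0.33,-0.06],[0,0,0]],"turn":[0,0,0,0,0,0,0],"gripper":[10,10,10,10,10,10,10]}' 35 >/dev/null;python3 - <<'E'
from m import *; st()
from bench import grab_frame
s=telemetry.read_state(); r=R.from_quat(s['tcp_rot']).as_matrix(); g=s['tool_pos']-19*r[:,1]; print("grasp",g.round(1))
t=grab_frame("top"); cv2.imwrite("pics/t5.png",t); meas(t)
E
```

```text
t 18.4 tcp [619.2 -20.2  54. ] F [-19.1   0.6  19.9] gap 22.4
axes cols
 [[-0.071  0.435  0.898]
 [-0.996 -0.071 -0.044]
 [ 0.045 -0.898  0.438]]
q [-0.571  0.565  0.603  2.175 -1.408  0.19  -0.384]
grasp [611.  -18.8  71. ]
ptr px 329.68 138.33 rows 136.9375 147.5625 mark px 329.54 129.44 326.3125 332.8125 123.0625 136.4375
ptr [743.6 -27.3  50. ] mark [770.  -27.1  49. ] along-rail mark-ptr 1.6
```

The pointer is still within 1.6 mm. The arm is at its joint limits and the lever is a few mm above its bottom stop (z 71 against about 66). I'll let go, back off, and press from above with closed fingers.

```bash
python3 -m jog '{"translation":[[0,0,0],[0,0,0],[0,0,0],[0,-0.6,0],[0,-0.6,0],[0,-0.8,0],[0,-0.8,0],[0,0,0],[0,0,0],[0,0,0]],"turn":[0,0,0,0,0,0,0,0,0,0],"gripper":[60,60,60,60,60,60,60,0,0,0]}' 35 >/dev/null;python3 - <<'E'
from m import *; st()
from bench import grab_frame
s=telemetry.read_state(); T=s['tool_pos']; r=R.from_quat(s['tcp_rot']).as_matrix()
t=grab_frame("top"); cv2.imwrite("pics/t6.png",t); meas(t); d=grab_frame("side"); cv2.imwrite("pics/s6.png",d)
hx,hy=cents(t,(315,160,340,215),(0,150,60),(6,255,255)); print("handle top",hx.mean(),hy.mean(),hy.min(),hy.max(), atz("top",(hx.mean(),hy.mean()),65))
print("to above handle",tool(np.array([601,-19,105])-T))
a=cv2.resize(t[110:220,270:380],None,fx=3.6,fy=3.6); b=cv2.resize(d[150:260,250:360],None,fx=3.6,fy=3.6); cv2.imwrite("pics/rel.png",np.hstack([a,b]))
E
```

```text
t 19.45 tcp [589.3 -12.  115.1] F [ 1.1 -0.8  0.5] gap 40.0
axes cols
 [[-0.066  0.434  0.899]
 [-0.997 -0.069 -0.04 ]
 [ 0.045 -0.898  0.437]]
q [-0.865  0.477  0.929  2.228 -1.092  0.308 -0.7  ]
ptr px 329.5 138.35 rows 136.9375 147.5625 mark px 329.53 129.47 326.4375 332.8125 123.0625 136.6875
ptr [743.5 -26.8  50. ] mark [769.9 -27.1  49. ] along-rail mark-ptr 1.1
handle top 327.29282205240173 181.34961790393012 176.4375 186.1875 [616.99544991 -19.56556134  65.        ]
to above handle [0.23 0.58 0.26]
```

View pics/rel.png

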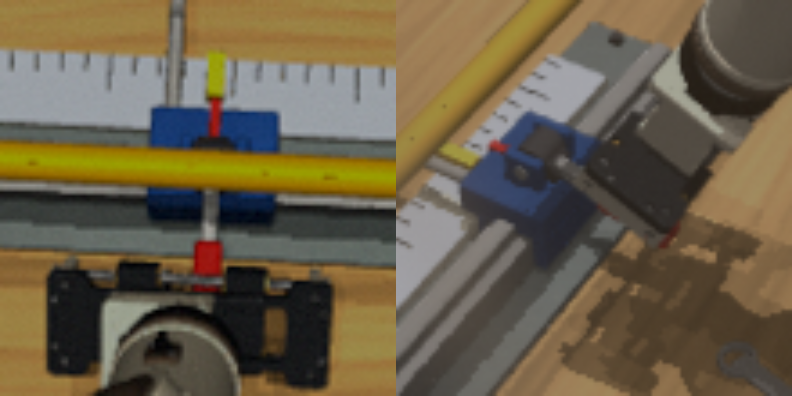

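View: fingers clear of the handle, stop lined up with the mark, lever nearly down. I'll finish closing and press.

```bash
python3 -m jog '{"translation":[[0.11,0.3,0.1],[0.11,0.3,0.1],[0,0,0],[0,0,0],[0,0,0],[-0.02,0.4,-0.2],[-0.02,0.36,-0.17],[0,0,0]],"turn":[0,0,0,0,0,0,0,0],"gripper":[0,0,0,0,0,0,0,0]}' 35 >/dev/null;python3 -c "from h import *;st()"
python3 -m jog '{"translation":[[-0.01,0.2,-0.1],[-0.01,0.2,-0.1],[0,0,0]],"turn":[0,0,0],"gripper":[0,0,0]}' 35 >/dev/null;python3 -c "from h import *;st()"
```

```text
t 20.35 tcp [598.3 -18.3  82.1] F [-1.  -0.  -0.5] gap 0.4
axes cols
 [[-0.065  0.431  0.9  ]
 [-0.997 -0.068 -0.04 ]
 [ 0.044 -0.9    0.434]]
q [-0.704  0.514  0.754  2.216 -1.26   0.246 -0.526]
t 20.65 tcp [600.5 -18.7  75.9] F [-30.1   4.8  56.6] gap 0.7
axes cols
 [[-0.068  0.438  0.896]
 [-0.997 -0.065 -0.044]
 [ 0.039 -0.896  0.441]]
q [-0.664  0.517  0.709  2.218 -1.343  0.225 -0.443]
```

The force is 57 N, well above the lever's own stiffness, with the tip at z 76, where the top of a fully lowered handle should be. The lever is down, so I'll back away and verify.

```bash
python3 -m jog '{"translation":[[0.01,-0.4,0.1],[0,-0.8,0],[0,-0.8,0],[0,-0.8,-0.5],[0,-0.8,-0.8],[0,-0.8,-0.8],[0,-0.8,-0.8],[0,-0.8,-0.5],[0,0,0]],"turn":[0,0,0,0,0,0,0,0,0],"gripper":[0,0,0,0,0,0,0,0,0]}' 35 >/dev/null;python3 - <<'E'
from m import *; st()
from bench import grab_frame
t=grab_frame("top"); d=grab_frame("side"); meas(t)
hx,hy=cents(t,(315,160,340,215),(0,150,60),(6,255,255)); print("handle top",hx.mean(),hy.mean(),hy.min(),hy.max(), atz("top",(hx.mean(),hy.mean()),65))
qx,qy=cents(d,(280,180,330,235),(0,150,60),(6,255,255)); print("handle side",qx.mean(),qy.mean(),tri((qx.mean(),qy.mean()),(hx.mean(),hy.mean())))
a=cv2.resize(t[110:220,270:380],None,fx=3.6,fy=3.6); b=cv2.resize(d[150:260,250:360],None,fx=3.6,fy=3.6); cv2.imwrite("pics/fin.png",np.hstack([a,b]))
E
```

```text
t 21.55 tcp [478.3  -5.  162.2] F [0.4 0.4 0.5] gap 0.4
axes cols
 [[-0.065  0.415  0.907]
 [-0.997 -0.067 -0.041]
 [ 0.044 -0.907  0.419]]
q [-1.502  0.263  1.524  2.422 -0.6    0.323 -1.128]
ptr px 329.52 138.43 rows 137.0625 147.5625 mark px 329.52 129.5 326.5625 332.8125 123.0625 136.6875
ptr [743.3 -26.8  50. ] mark [769.8 -27.1  49. ] along-rail mark-ptr 1.2
handle top 326.8896951219512 188.15712305986696 176.4375 199.9375 [597.95073984 -18.30875218  65.        ]
handle side 316.9931115591398 208.49347722960152 (array([596.31432604, -18.52397012,  71.3385006 ]), np.float64(1.3196333602159733))
```

View pics/fin.png

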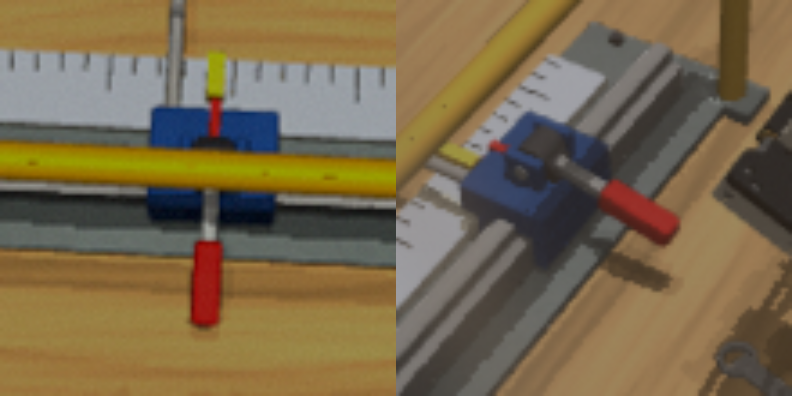

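Final view: the pointer (crop 215,115) is in line with the yellow mark, and the lever is down with the robot clear. The handle height by triangulation is 71.3 mm, against 71.7 mm at the start when it was clamped. Joint 4 reads 2.422, right at its limit, so I'll move it slightly off and hand in.

```bash
python3 -m jog '{"translation":[[0,-0.5,0.3],[0,-0.5,0.3],[0,-0.5,0.3],[0,0,0]],"turn":[0,0,0,0],"gripper":[0,0,0,0]}' >/dev/null; python3 - <<'E'
from h import *; st()
from bench import ticket; print(ticket.hand_in())
E
```

```text
t 22.05 tcp [489.2  -2.9 182.6] F [ 0.7  0.1 -0. ] gap 0.7
axes cols
 [[-0.066  0.406  0.912]
 [-0.997 -0.065 -0.043]
 [ 0.042 -0.912  0.409]]
q [-1.62   0.077  1.561  2.373  0.053  0.356 -1.748]
the job is handed in; nothing more can be done
None
```

The stop is reset to the yellow mark and clamped there, and the job is handed in at 22 s of the 46 s allowed.

- **Lean:** the moves cannot tilt the tool directly. I got the backward lean of about 27–31° by stretching the arm past its reach limit. I then gripped the handle under the guard bar.
- **Raise:** I lifted the lever until the force climbed steeply to about 34 N with almost no motion, which I took as its upper stop.
- **Slide:** I moved the stop about 113 mm along the rail with the lever up, so it was never forced while clamped.
- **Press down:** the gripped move ran out of joint range about 5 mm short of the bottom. I let go and pressed the handle from above with closed fingers until the reaction reached about 57 N.

**Last checks:**
- The pointer is 1.2 mm from the middle of the mark in the top camera.
- The handle is at the same height as when it was clamped at the start (71.3 mm against 71.7 mm).
- The wrist force is about zero and the robot is clear of everything.
- The bystanders in view looked untouched, but I did not measure them.

**What disagreed:**
- The side camera could not confirm the pointer's position, because it mostly sees the stripe on the block. The alignment rests on the top camera alone.
- Joints 3 and 4 read 1.561 and 2.422 at moments, 0.001 to 0.002 rad over their stated limits. I take that as reading noise, but it could count as passing a joint range.

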